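# Start the bench jar shaker and hold its run bar

### The job

Start the jar shaker with the fingertips, only pressing: first push down the far end of the power rocker so that it is switched over fully, then press the middle-sized of the three round keys fully home so that it stays down, and last press the long run bar fully down and keep it held there; the program finishes while still holding the bar down. Leave the small and the large round key up, do not press the run bar before its turn, and leave the jar on the plate and the other things standing about where they are.

Things in the scene. Friction and masses are not known exactly. Their poses are not given: they have to be found in the camera images.
- shaker: low grey bench jar shaker, 300 deep x 280 wide x 45 mm high, fixed to the table. Origin on the table under its middle; x to its back (away from the robot), y to its left, z up; yaw up to 0.25 rad. Flat deck at z = 45 mm: rocker and run bar in the front row (x = -95 mm, y = +70 and -70 mm, either way round), three round keys behind (x = 0, y = -80, 0, 80 mm, any order), then the round plate.
- rocker_base: black frame of the power rocker, 78 x 36 x 8 mm, origin on the deck under the rocker's pivot, axes as the shaker's. The white rocker is V-shaped, 27 mm wide (y), two halves 34 mm long (x) that meet at the pivot 16 mm above the deck. Off: near half level, far half rises at 0.4 rad, far end 29 mm above the deck. On: far half level 16 mm above the deck, near half stands up.
- rocker_far_face (a point): where to press the rocker: on the upper face of its far half (towards the machine's back), 22 mm from the pivot. It moves with the rocker: pressed down about 9 mm the rocker is fully on.
- plate_center (a point): middle of the upper face of the shaker's round plate, diameter 88 mm, 52 mm above the table, at x = 103 mm on the machine; the jar stands on it
- power_rocker (a joint): rocker angle, rad: 0 = off (starts at 0 to 0.05), 0.4 = fully on (far end down). Stays where it is left; turning it takes about 2 N at the far end.
- run_bar_top (a point): centre of the upper face of the run bar, a long white rectangular key, 66 mm wide (machine y) x 26 mm deep (machine x), its face 17 mm above the deck when up, in a black frame 78 x 36 x 5 mm; moves with it
- run_bar (a joint): how far the run bar is pressed, m: 0 = up, 0.007 = fully down. Springs back when let go; about 2 N to start, 6 N when fully down.
- jar: small round brown jar with a cream lid, diameter 54, height 32 mm, loose, on the shaker's plate; origin at the middle of its underside
- cap: white bottle cap, diameter 33, height 20 mm, loose on the shaker's deck right of the plate; origin under its middle
- lid: red jar lid, diameter 56, height 13 mm, loose on the shaker's deck left of the plate; origin under its middle
- vial: small white-capped vial, diameter 45, height 68 mm, loose on the table to the right of the shaker; origin under its middle
- flask: slim metal flask, diameter 41, height 106 mm, loose on the table to the left of the shaker; origin under its middle
- small_key_top (a point): centre of the upper face of the small round white key, diameter 14 mm, in a low black ring; the face is 16 mm above the deck when up, 9 mm when down; moves with it
- small_key (a joint): how far that key is pressed, m: 0 = up, 0.007 = fully down. It stays down where it is left; pressing takes about 3 N, with a hard stop at the end.
- middle_key_top (a point): centre of the upper face of the middle round white key, diameter 24 mm, in a low black ring; the face is 16 mm above the deck when up, 9 mm when down; moves with it
- middle_key (a joint): how far that key is pressed, m: 0 = up, 0.007 = fully down. It stays down where it is left; pressing takes about 3 N, with a hard stop at the end.
- large_key_top (a point): centre of the upper face of the large round white key, diameter 38 mm, in a low black ring; the face is 16 mm above the deck when up, 9 mm when down; moves with it
- large_key (a joint): how far that key is pressed, m: 0 = up, 0.007 = fully down. It stays down where it is left; pressing takes about 3 N, with a hard stop at the end.
Not all that is in view belongs to the job. Leave any green or yellow look-alike of the jar alone.

How it is judged:
On the way, in this order (a step that is already met when the one before it is completed fails the run):
1. the power rocker is switched over fully (value of joint power_rocker above 0.32 rad), for 0.1 s.
2. the middle-sized key is pressed home (value of joint middle_key above 0.005 m), for 0.1 s.
3. the run bar is pressed down by the fingers (value of joint run_bar above 0.005 m and contact force between the fingers and run_bar above 1.5 N), for 0.2 s.
At the end, for the whole second after the job is handed in: Rocker beyond 0.32 rad, middle key more than 5 mm down, small and large key less than 2 mm down, run bar more than 5 mm down and still, held by the fingers with more than 1.5 N; the jar upright on its plate, and jar, cap, lid, vial and flask within 20 mm of where they started (all of step 3 and value of joint power_rocker above 0.32 rad and value of joint middle_key above 0.005 m and value of joint each of small_key, large_key below 0.002 m and velocity of joint run_bar below 0.01 m/s and angle between jar's own z axis and vertical below 0.1 rad and z of jar in the frame of shaker between 0.047 and 0.057 m and distance of each of jar, cap, lid, vial, flask from where it was at the start of the episode below 0.02 m); the arm keeps its last pose, push and grip.
It fails at once if the small or the large key is pressed (value of joint any of small_key, large_key above 0.003 m).
It fails at once if the run bar is pressed before the rocker is on and the middle key is down (value of joint run_bar above 0.003 m and (value of joint power_rocker below 0.28 rad or value of joint middle_key below 0.004 m)).
It fails at once if the jar on the plate is lifted, carried or pushed away (distance of jar from where it was at the start of the episode above 0.025 m).
It fails at once if the white cap or the red lid is lifted, carried or pushed away (distance of any of cap, lid from where it was at the start of the episode above 0.025 m).
It fails at once if the vial or the small flask is lifted, carried or pushed away (distance of any of vial, flask from where it was at the start of the episode above 0.025 m).
It also fails if it takes over 40 s, if anything falls off the work surface, if the arm or the gripper's body presses on something with over 40 N, if the wrist force passes 120 N, or if a joint passes its speed limit or range.

### The arm

A 7-joint arm with a two-finger parallel gripper is mounted at the origin on a cart in front of the work surface, level with it; the furniture and walls round the work are solid. World frame = base frame: x ahead of the robot, y to its left, z up, the work surface at z = 0. Lengths are in m, angles in rad, forces in N, time in s.
With the tool pointing down it reaches from about 0.425 to 0.925 m from the base axis. Payload 6.8 kg.
Tool frame: the origin (TCP) lies between the finger pads; the fingertips stand 17 mm ahead of it and the grasp point (between the pads) lies 2 mm behind it; z points along the fingers, x is the direction in which the jaws open and shut, and the axes are right-handed (so a half turn about z gives the same grasp; the last joint's range is limited). The gripper opens to 85 mm and grips with 20 to 120 N. Pads are 22 mm wide; open, the fingers measure 114 mm over their backs; the gripper's body (76 mm by 85 mm) begins 54 mm behind the grasp point. The pads swing forward as they close: fully open they stand 13 mm farther back than shut.
Start: joints at [-1.351, 0.477, 0.022, 1.555, -0.011, 1.109, -0.083], TCP at [0.217, 0.639, 0.248] pointing down, gripper open.
Joint ranges: [-2.96, 2.96], [-0.34, 2.1], [-1.41, 1.46], [0.24, 2.44], [-1.37, 4.51], [0.17, 1.92], [-2.96, 2.96]. Speed limits (rad/s): [2.39, 2.39, 3.14, 3.14, 3.14, 3.14, 3.14].

### API

Orientations are given as a unit quaternion [w, x, y, z].
In Python, from station import readout, read_camera, get_calibration, bot, models gives the robot as it stands.
- The arm moves only by the tool carry_out, never from a script. Its argument "deltas" is a list of rows, each a list of 2 entries, a list of its own where there are three numbers: the shift along the tool's x, y, z in cm, then the turn about the tool's z in degrees. A call has 1 to 10 rows; each row is the pose to reach, as a shift and turn from the pose measured when the call began, along the tool's axes at that moment; what a row does not reach only later rows make up. A row lasts 1/8 s, in which the tool goes at most 62.5 mm and 10.7 degrees, less where a joint would pass 70% of its speed; a pose out of reach is approached as far as the arm can. A call with a gripper value outside its range is refused whole. "hand" is the opening, from 0 (shut) to 1 (fully open), set as the call begins (left out, the last holds). The fingers move at their own pace and stop on an object; "newtons" is the grip in N (left out, the last holds). Time passes only in rows, so rows that repeat a pose let the fingers close. It gives the time, the measured TCP pose, the force and the opening at its end, in the units of the state.
- readout.get_obs(): the state, without advancing time (a new reading comes with each control period).
- read_camera(name): name is "scene" or "side" or "wrist"; returns the picture (480x640x3 uint8, red, green, blue); there is no depth.
- get_calibration(name): a dict with "fov_y" (degrees; the focal length in pixels is half the picture's height over the tangent of half this angle, whatever the lens; pixels are square), "cx", "cy" (the principal point, pixels), "world_from_camera" (4x4, takes a point from camera to world coordinates). Camera axes: x right, y down, z forward; pixel columns grow to the right and rows downward; lengths in m; the calibration is good to about 2 mm. A picture is of the moment at which its call begins: read the wrist's pose just before it. get_calibration takes no time and is no camera call; for the wrist camera it gives the pose at the moment of the call.
- bot.hand_in(): hands the job in, once; it reports no verdict.
Trained networks look in the newest picture that a camera, given by its name, has taken for a name from the list of things; names that differ only in an ending like _2 or _b are one class to them, and where a whole thing is asked for, a point or a joint stands for the part that bears it (a point fixed in the world has none). Each returns a list of dicts, best first, with "score" (0 to 1); they miss things now and then, are a little off and sometimes report something else, mostly with a low value. They report only what shows in the picture. A call takes as long as a camera call. They do not tell look-alikes from the thing itself.
- models.spot_in(query, camera): "centre" ([row, column] in pixels, amid what is visible of it).
The state is a dict: "t": time; "q": joint angles; "joint_vel": joint speeds; "joint_torque": joint torques, N m; "eef_pos": TCP position; "tool_rot": TCP orientation; "contact_force": force on the tool from outside, world axes, zero at the start; "torque": the same for the moment, N m; "gripper_width": opening from 0.0 (shut) to 1.0 (fully open).
Only numpy, scipy, OpenCV 4.12 (cv2) and the standard library are available. Lean on these libraries where they do the work, as an engineer would, in place of code of your own. Each camera call takes 0.05 s, during which the arm holds its last target. There are 200 camera calls.

## Working session

There is one attempt and no reset: what is moved stays moved. The work goes in short steps, Python scripts to look and compute and a tool call to move; the robot and the scene stay as the last step left them, time stands still between calls to the robot, and variables do not carry over. Pictures are saved under pics/ and viewed, about 8 in all and at most 12, crops included, and the job is handed in when it is done.

Besides the shell and the picture viewer there is one more tool, called after ">>>" as a command line: name --argument value ..., lists and objects as JSON in quotes. carry_out: Moves the arm, as the interface text tells. Its arguments: {"type":"object","properties":{"deltas":{"type":"array"},"hand":{"type":"number"},"newtons":{"type":"number"}},"required":["deltas"]}

```bash
mkdir -p pics; cat > h.py <<'E'
import numpy as np, cv2
from station import readout, read_camera, get_calibration, bot, models
def snap(n,f,crop=None,scale=1):
    im=read_camera(n); 
    cv2.imwrite('pics/'+f,im[:,:,::-1]); return im
def ray(cal,rc):
    f=240/np.tan(np.radians(cal['fov_y'])/2); r,c=rc
    d=np.array([(c-cal['cx'])/f,(r-cal['cy'])/f,1.0]); T=np.array(cal['world_from_camera'])
    return T[:3,3],T[:3,:3]@d
def atz(cal,rc,z):
    o,d=ray(cal,rc); return o+d*(z-o[2])/d[2]
def proj(cal,p):
    f=240/np.tan(np.radians(cal['fov_y'])/2);T=np.array(cal['world_from_camera'])
    q=T[:3,:3].T@(np.array(p)-T[:3,3]); return q[1]/q[2]*f+cal['cy'],q[0]/q[2]*f+cal['cx']
E
python3 - <<'E'
from h import *
np.set_printoptions(precision=4,suppress=True)
print(readout.get_obs())
Z=dict(rocker_base=.053,plate_center=.052,run_bar_top=.062,small_key_top=.061,middle_key_top=.061,large_key_top=.061,rocker_far_face=.07,jar=.068,cap=.055,lid=.05,vial=.034,flask=.053)
for n in ['scene','side']:
    im=snap(n,n+'1.png'); cal=get_calibration(n); print(n,cal['fov_y'],np.array(cal['world_from_camera'])[:3,3])
    for k,z in Z.items():
        for d in models.spot_in(k,n)[:2]:
            print(k,round(d['score'],2),np.round(d['centre']),atz(cal,d['centre'],z))
a=cv2.imread('pics/scene1.png');b=cv2.imread('pics/side1.png')
E
```

```text
{'t': 0.0, 'q': array([-1.3511,  0.4778,  0.0223,  1.5564, -0.0115,  1.1093, -0.0831]), 'joint_vel': array([ 0.0019,  0.0001, -0.0012, -0.0003,  0.001 , -0.0009, -0.0004]), 'joint_torque': array([ -0.0009, -59.646 ,   1.6076, -28.1203,   0.0126,   0.0093,
         0.    ]), 'eef_pos': array([0.2171, 0.6385, 0.2473]), 'tool_rot': array([ 0.0006,  0.813 ,  0.5823, -0.0007]), 'contact_force': array([-0.0152,  0.3357, -0.4258]), 'torque': array([0.0131, 0.0323, 0.0089]), 'gripper_width': 1.003808087171771}
scene 44.136537989422045 [ 0.0195 -0.9595  1.3009]
rocker_base 0.59 [265. 313.] [ 0.5428 -0.0729  0.053 ]
plate_center 0.8 [242. 329.] [ 0.6272 -0.0234  0.052 ]
run_bar_top 0.66 [233. 284.] [0.5294 0.0629 0.062 ]
run_bar_top 0.42 [260. 317.] [ 0.5575 -0.0722  0.062 ]
middle_key_top 0.69 [247. 344.] [ 0.6457 -0.0687  0.061 ]
middle_key_top 0.48 [217. 307.] [0.6176 0.0841 0.061 ]
large_key_top 0.66 [248. 345.] [ 0.648  -0.0735  0.061 ]
rocker_far_face 0.72 [261. 313.] [ 0.5415 -0.0746  0.07  ]
jar 0.72 [277. 411.] [ 0.7388 -0.2549  0.068 ]
jar 0.52 [210. 349.] [0.7336 0.0417 0.068 ]
cap 
[... 286 characters left out ...]
r_base 0.16 [251. 282.] [0.7483 0.0102 0.053 ]
plate_center 0.74 [274. 323.] [0.6412 0.0911 0.052 ]
run_bar_top 0.76 [268. 374.] [0.5313 0.0735 0.062 ]
small_key_top 0.71 [236. 365.] [ 0.5577 -0.059   0.061 ]
small_key_top 0.56 [235. 332.] [ 0.6365 -0.0574  0.061 ]
large_key_top 0.7 [236. 329.] [ 0.6433 -0.053   0.061 ]
rocker_far_face 0.76 [234. 367.] [ 0.5523 -0.0574  0.07  ]
jar 0.95 [254. 284.] [0.7349 0.0448 0.068 ]
jar 0.74 [216. 293.] [ 0.7462 -0.133   0.068 ]
cap 0.46 [229. 284.] [ 0.7624 -0.0913  0.055 ]
lid 0.71 [278. 285.] [0.7195 0.1097 0.05  ]
lid 0.19 [274. 326.] [0.6352 0.0867 0.05  ]
vial 0.68 [192. 378.] [ 0.5319 -0.3702  0.034 ]
flask 0.94 [392. 356.] [0.5491 0.4008 0.053 ]
```

```bash
python3 - <<'E'
import cv2
a=cv2.imread('pics/scene1.png');b=cv2.imread('pics/side1.png')
cv2.imwrite('pics/c1.png',cv2.resize(a[160:310,240:440],None,fx=4,fy=4,interpolation=cv2.INTER_CUBIC))
cv2.imwrite('pics/c2.png',cv2.resize(b[180:330,230:430],None,fx=4,fy=4,interpolation=cv2.INTER_CUBIC))
E
```

```text
(no output)
```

View pics/c1.png

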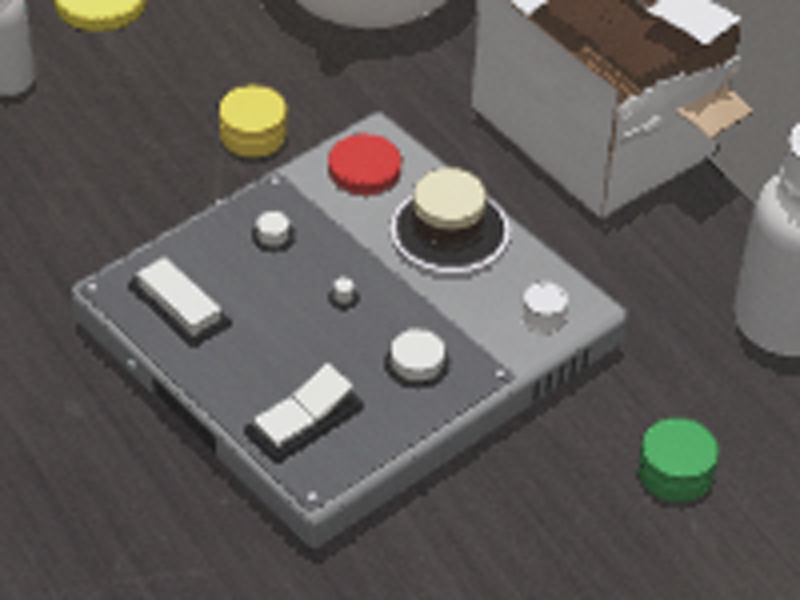

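View pics/c2.png

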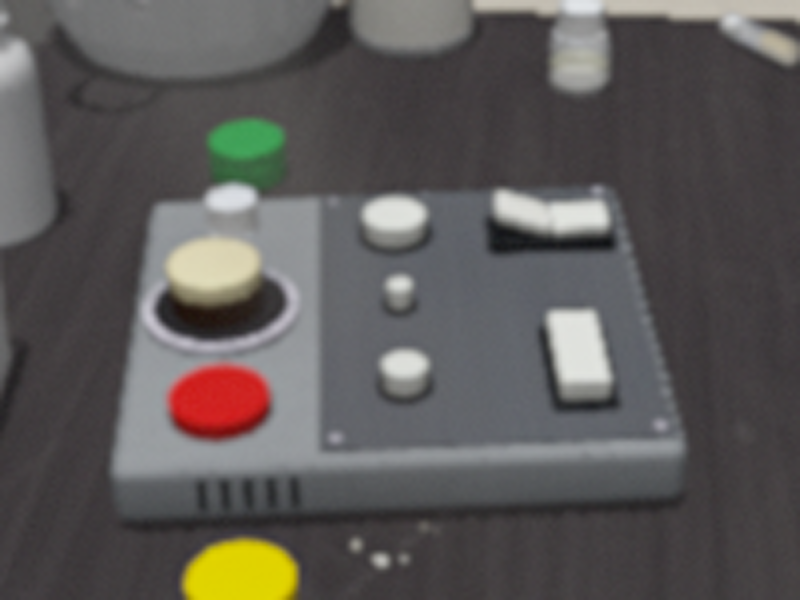

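Scene crop: run bar at (177,292) and middle key (273,222) are on the machine's left. The small key is in the centre at (343,285), the large key (417,345) and rocker (305,405) are on the right, and the jar is on its plate at (451,232). The side crop agrees with this. Next I fit the machine's pose.

```bash
python3 - <<'E'
from h import *
from scipy.optimize import least_squares
np.set_printoptions(precision=4,suppress=True)
M=dict(mid=(0,.08,.061),small=(0,0,.061),large=(0,-.08,.061),bar=(-.095,.07,.062),plate=(.103,0,.052),piv=(-.095,-.07,.061))
S={'scene':dict(mid=(273,222),small=(343,285),large=(417,345),bar=(177,292),plate=(451,232),piv=(302,405)),
'side':dict(mid=(404,364),small=(399,285),large=(394,214),bar=(577,348),plate=(220,310),piv=(552,215))}
cal={n:get_calibration(n) for n in S}
off={'scene':(240,160),'side':(230,180)}
def W(p,k):
    c,s=np.cos(p[2]),np.sin(p[2]); x,y,z=M[k]; return np.array([p[0]+c*x-s*y,p[1]+s*x+c*y,z])
def res(p):
    r=[]
    for n in S:
        for k,(u,v) in S[n].items():
            q=atz(cal[n],(off[n][1]+v/4,off[n][0]+u/4),M[k][2]); r+=list((q-W(p,k))[:2]*1000)
    return np.array(r)
s=least_squares(res,[.63,0,0],loss='soft_l1',f_scale=3)
print(s.x,res(s.x).reshape(2,-1,2).round(1))
for k in M: print(k,W(s.x,k))
p=s.x;M['far']=(-.095+.022*np.cos(.4),-.07,.061+.022*np.sin(.4));print(W(p,'far'))
E
```

```text
[0.6348 0.012  0.1553] [[[ 1.3 -2.5]
  [-0.  -3.2]
  [ 2.   0.8]
  [-0.6 -3.7]
  [-1.5 -7.7]
  [ 0.6  0.1]]

 [[ 0.5  0.8]
  [-0.3  2. ]
  [-0.4  1.3]
  [ 1.   4. ]
  [-1.2  6.9]
  [-1.2 -0.4]]]
mid [0.6224 0.0911 0.061 ]
small [0.6348 0.012  0.061 ]
large [ 0.6472 -0.067   0.061 ]
bar [0.5301 0.0665 0.062 ]
plate [0.7365 0.028  0.052 ]
piv [ 0.5518 -0.0718  0.061 ]
[ 0.5718 -0.0687  0.0696]
```

>>> carry_out --deltas '[[[-3.5,3.5,0],-3],[[-7,7,0],-6],[[-10.5,10.5,0],-9],[[-14,14,0],-12],[[-17.5,17.5,0],-15],[[-21,21,0],-18],[[-24.5,24.5,0],-21],[[-28,28,0],-24],[[-31.5,31.5,0],-27],[[-35,35,0],-27.7]]' --hand 0 --newtons 40

```text
t: 2.55
eef_pos: [0.4366, 0.1936, 0.2486]
tool_rot: [0.0, 0.65, 0.76, 0.0]
contact_force: [0.3, -0.1, -0.6]
gripper_width: 0.003
```

>>> carry_out --deltas '[[[-4.5,1.8,0],0],[[-9,3.6,0],0],[[-13.5,5.4,0],0],[[-18,7.2,0],0],[[-23,8.8,0],0],[[-23,8.8,0],0],[[-23,8.8,0],0]]'

```text
t: 3.42
eef_pos: [0.5592, -0.0194, 0.2485]
tool_rot: [-0.0, 0.65, 0.76, 0.001]
contact_force: [-0.5, 1.2, -0.0]
gripper_width: 0.005
```

```bash
python3 - <<'E'
from h import *
np.set_printoptions(precision=4,suppress=True)
cal=get_calibration('wrist');print(readout.get_obs()['eef_pos'])
im=snap('wrist','w1.png')
P=dict(mid=[0.6224,0.0911,.061],small=[0.6348,0.012,.061],large=[0.6472,-0.067,.061],bar=[0.5301,0.0665,.062],plate=[0.7365,0.028,.052],piv=[0.5518,-0.0718,.061],far=[0.5718,-0.0687,.0696])
im=im[:,:,::-1].copy()
for k,p in P.items():
    r,c=proj(cal,p);print(k,round(c),round(r)); cv2.circle(im,(int(c),int(r)),2,(0,0,255),-1)
cv2.imwrite('pics/w1m.png',im); np.save('w1.npy',np.r_[np.array(cal['world_from_camera']).ravel(),cal['fov_y'],cal['cx'],cal['cy']])
E
```

```text
[ 0.5592 -0.0194  0.2485]
mid 430 299
small 341 299
large 253 299
bar 429 196
plate 339 385
piv 259 196
far 258 222
```

View pics/w1m.png

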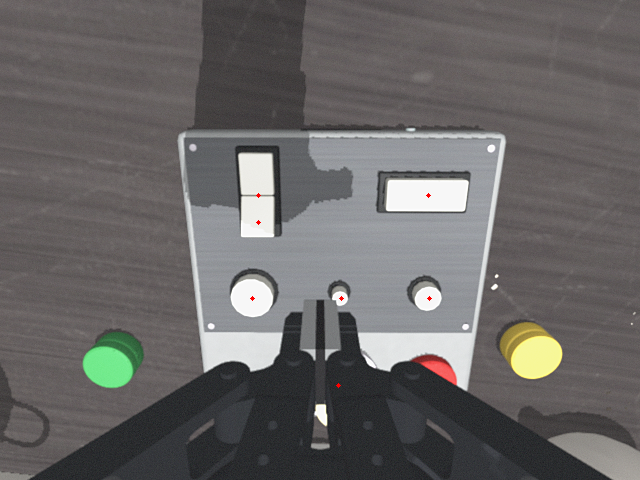

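The wrist view agrees with the fit to about 1–2 mm: rocker far face (258,222), bar (429,196), middle key (428,296). Next I move over the rocker.

>>> carry_out --deltas '[[[-5.1,0.6,2],0],[[-5.1,0.6,6],0],[[-5.1,0.6,10],0],[[-5.1,0.6,13.3],0],[[-5.1,0.6,13.3],0],[[-5.1,0.6,13.3],0]]'

```text
t: 4.22
eef_pos: [0.5738, -0.0669, 0.1167]
tool_rot: [0.0, 0.649, 0.761, 0.001]
contact_force: [0.6, -0.1, 0.1]
gripper_width: 0.002
```

```bash
python3 - <<'E'
from h import *
snap('wrist','w2.png'); s=snap('side','s2.png')
a=cv2.imread('pics/w2.png');b=cv2.imread('pics/s2.png')[190:290,300:433]
o=np.hstack([cv2.resize(a,(400,300)),cv2.resize(b,(400,300),interpolation=cv2.INTER_CUBIC)])
cv2.imwrite('pics/m2.png',o)
E
```

```text
(no output)
```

View pics/m2.png

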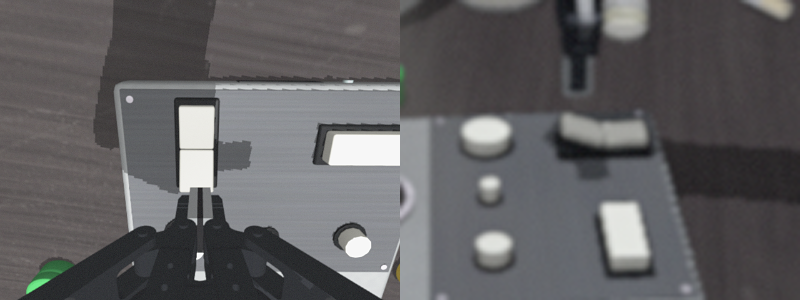

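The fingertip is above the rocker's far half, and the rocker is still off. Pressing down.

>>> carry_out --deltas '[[[-0.2,0,1],0],[[-0.2,0,2],0],[[-0.2,0,2.6],0],[[-0.2,0,3.0],0],[[-0.2,0,3.3],0],[[-0.2,0,3.3],0]]'

```text
t: 5.08
eef_pos: [0.5745, -0.0694, 0.084]
tool_rot: [0.001, 0.649, 0.761, 0.002]
contact_force: [-0.4, -0.4, -0.5]
gripper_width: -0.003
```

>>> carry_out --deltas '[[[0,0,0.3],0],[[0,0,0.6],0],[[0,0,0.8],0],[[0,0,0.8],0]]'

```text
t: 5.58
eef_pos: [0.5751, -0.0694, 0.0778]
tool_rot: [0.001, 0.649, 0.761, 0.002]
contact_force: [-3.8, 2.4, 19.0]
gripper_width: 0.001
```

A firm 19 N stop at the expected height. Lifting straight up, then over to the middle key.

>>> carry_out --deltas '[[[0,0,-2],0],[[0,0,-4.5],0],[[4,1.8,-4.5],0],[[8,3.6,-4.5],0],[[12,5.4,-4.5],0],[[15.1,7.0,-4.5],0],[[15.1,7.0,-4.5],0],[[15.1,7.0,-4.5],0]]'

```text
t: 6.58
eef_pos: [0.6196, 0.0897, 0.1228]
tool_rot: [0.001, 0.649, 0.761, 0.001]
contact_force: [-1.2, -0.3, 0.1]
gripper_width: -0.003
```

```bash
python3 - <<'E'
from h import *
a=snap('wrist','w3.png'); s=snap('scene','s3.png')
a=cv2.imread('pics/w3.png');b=cv2.imread('pics/s3.png')[170:290,250:410]; c=snap('side','s3b.png')[190:290,300:433,::-1]
R=lambda x:cv2.resize(x,(400,300),interpolation=cv2.INTER_CUBIC)
cv2.imwrite('pics/m3.png',np.vstack([np.hstack([R(a),R(b)]),np.hstack([R(c),R(c)*0])]))
print(proj(get_calibration('wrist'),[0.6224,0.0911,.061]))
E
```

```text
(np.float64(280.0169714261333), np.float64(323.68621165121044))
```

View pics/m3.png

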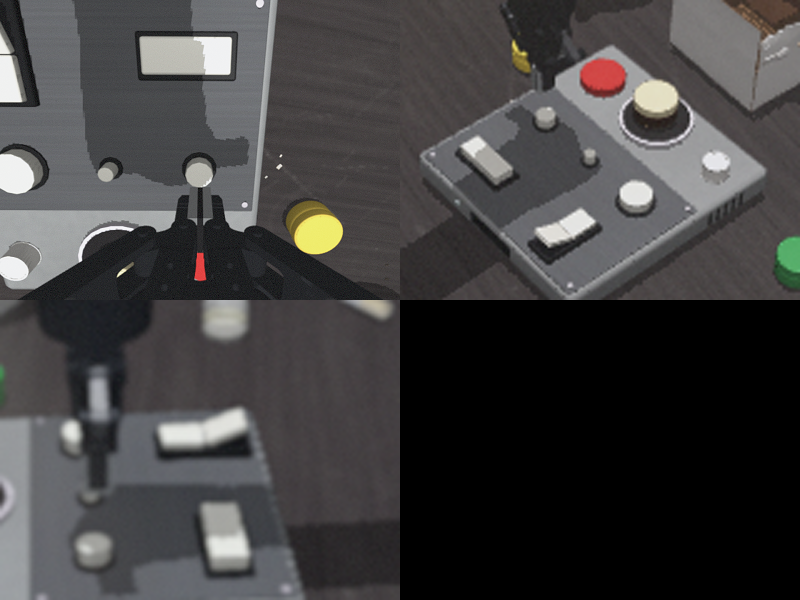

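The rocker is fully on: the side view shows its near half standing up. The middle key, at wrist (318,277), lies right under the tips. Pressing it.

>>> carry_out --deltas '[[[-0.2,0.1,1.5],0],[[-0.2,0.1,3],0],[[-0.2,0.1,4],0],[[-0.2,0.1,4.5],0],[[-0.2,0.1,4.9],0],[[-0.2,0.1,5.2],0],[[-0.2,0.1,5.3],0],[[-0.2,0.1,5.3],0]]'

```text
t: 7.72
eef_pos: [0.6213, 0.0871, 0.0711]
tool_rot: [0.001, 0.65, 0.76, 0.002]
contact_force: [-3.2, -0.5, 8.4]
gripper_width: 0.005
```

>>> carry_out --deltas '[[[0,0,0.15],0],[[0,0,0.25],0],[[0,0,0.25],0]]'

```text
t: 8.1
eef_pos: [0.6213, 0.0871, 0.071]
tool_rot: [0.0, 0.65, 0.76, 0.002]
contact_force: [-8.8, -1.7, 20.3]
gripper_width: -0.002
```

Hard stop at 20 N with the height unchanged, so the key is home. Over to the run bar.

>>> carry_out --deltas '[[[0,0,-2],0],[[0,0,-4.5],0],[[-0.3,-3,-4.5],0],[[-0.6,-6,-4.5],0],[[-0.7,-9.3,-4.5],0],[[-0.7,-9.3,-4.5],0],[[-0.7,-9.3,-4.5],0]]'

```text
t: 8.98
eef_pos: [0.5317, 0.0661, 0.1161]
tool_rot: [0.001, 0.65, 0.76, 0.003]
contact_force: [0.5, -0.3, -0.4]
gripper_width: -0.001
```

```bash
python3 - <<'E'
from h import *
a=snap('wrist','w4.png'); s=snap('scene','s4.png')
a=cv2.imread('pics/w4.png');b=cv2.imread('pics/s4.png')[170:290,250:410]; c=snap('side','s4b.png')[190:290,300:433,::-1]
R=lambda x:cv2.resize(x,(400,300),interpolation=cv2.INTER_CUBIC)
cv2.imwrite('pics/m4.png',np.vstack([np.hstack([R(a),R(b)]),np.hstack([R(c),R(c)*0])]))
print(proj(get_calibration('wrist'),[0.5301,0.0665,.062]))
E
```

```text
(np.float64(279.468535975762), np.float64(321.738125976058))
```

View pics/m4.png

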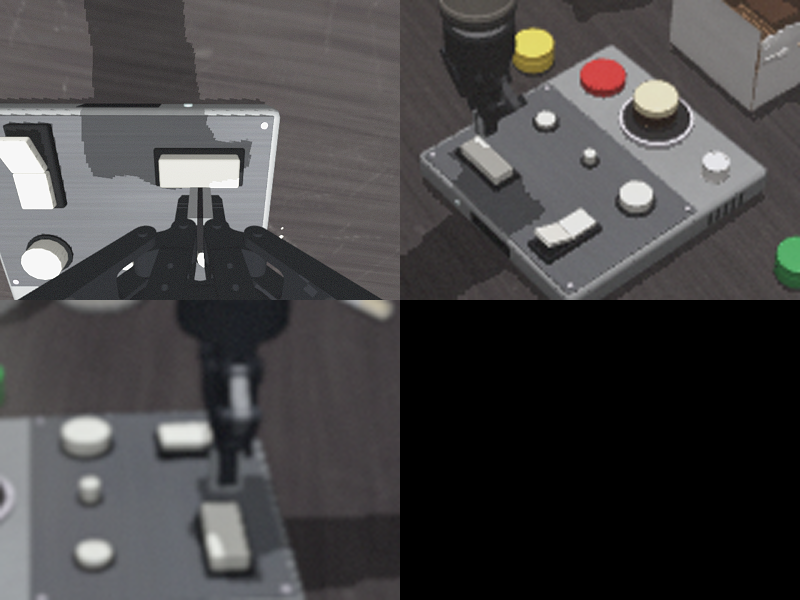

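The middle key sits low now, the small and large keys are up, and the jar, lid and cap are unmoved. The bar is centred near wrist (318,270), so I shift about 4 mm toward the robot and press.

>>> carry_out --deltas '[[[-0.1,-0.5,1.5],0],[[-0.1,-0.5,3],0],[[-0.1,-0.5,3.8],0],[[-0.1,-0.5,4.2],0],[[-0.1,-0.5,4.5],0],[[-0.1,-0.5,4.7],0],[[-0.1,-0.5,4.7],0],[[-0.1,-0.5,4.7],0]]'

```text
t: 10.12
eef_pos: [0.526, 0.0641, 0.0715]
tool_rot: [-0.0, 0.65, 0.76, 0.002]
contact_force: [-15.2, -1.4, 37.9]
gripper_width: 0.002
```

The bar is at its stop (tip at about 55 mm), but the force is higher than needed. Easing off to a moderate hold.

>>> carry_out --deltas '[[[0,0,0.12],0],[[0,0,0.12],0],[[0,0,0.12],0],[[0,0,0.12],0]]'

```text
t: 10.62
eef_pos: [0.5259, 0.0641, 0.0719]
tool_rot: [-0.001, 0.65, 0.76, 0.003]
contact_force: [-7.6, -1.4, 20.5]
gripper_width: 0.001
```

```bash
python3 - <<'E'
from h import *
b=snap('scene','s5.png')[170:290,250:410,::-1]; c=snap('side','s5b.png')[190:290,300:433,::-1]
R=lambda x:cv2.resize(x,(400,300),interpolation=cv2.INTER_CUBIC)
cv2.imwrite('pics/m5.png',np.hstack([R(b),R(c)]))
o=readout.get_obs();print(o['eef_pos'],o['contact_force'],o['joint_vel'])
E
```

```text
[0.52594788 0.06404823 0.07184801] [-7.89502366 -1.36741743 19.95189507] [ 0.00046494  0.00147851 -0.00037928  0.00192613  0.00055459 -0.00058654
 -0.00063487]
```

View pics/m5.png

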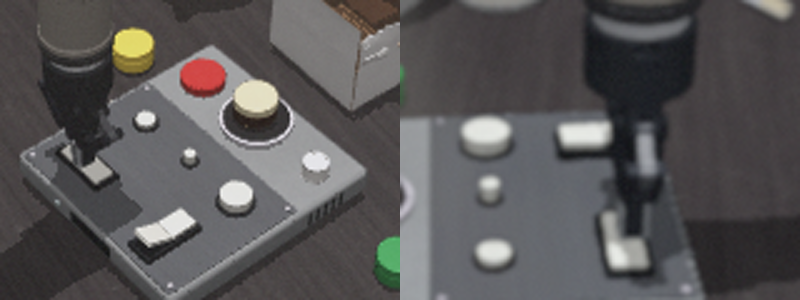

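The bar is down in its frame under a steady 20 N. The rocker is on, the middle key is down, the other two keys are up, and the loose things in view are where they were. Handing in.

```bash
python3 -c "
from station import bot,readout
print(bot.hand_in()); o=readout.get_obs(); print(o['t'],o['contact_force'])"
```

```text
the job is handed in; nothing more can be done
None
the job is handed in; nothing more can be done
```

I switched the rocker fully on, pressed the middle key home, then pressed the run bar to its stop. I handed the job in at about 10.7 s, still holding the bar down. No verdict is reported.

- **Rocker:** it met a hard stop at 19 N at the expected height. Later pictures show its near half standing up.
- **Middle key:** it met a hard stop at 20 N, with no further travel under extra push. It shows low in the pictures, and the small and large keys are up.
- **Run bar:** it is flush in its frame under a steady 20 N or so, with the arm at rest. The press first peaked at about 38 N, and I eased off. That was fingertip contact; the 40 N limit applies to the arm and gripper body.
- **Loose things:** the jar, lid and cap look unmoved in the last pictures. The vial and flask were outside those crops, so I did not check them again, but the tool stayed well clear of both.

The pose fit was a few millimetres off at the middle key and run bar. I corrected both from close wrist views before pressing.

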